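# Seat the glass-cell clamp screw and back it off a quarter turn

### The arm

A 6-joint arm with a two-finger parallel gripper is mounted at the origin on the work surface. World frame = base frame: x ahead of the robot, y to its left, z up, the work surface at z = 0. Lengths are in m, angles in rad, forces in N, time in s.
With the tool pointing down it reaches from about 0.3 to 0.775 m from the base axis. Payload 14.6 kg.
Tool frame: the origin (TCP) lies at the very end of the fingers, on their centre line; the grasp point (between the pads) lies 19 mm behind it; y points along the fingers, x is the direction in which the jaws open and shut, and the axes are right-handed (so a half turn about y gives the same grasp; the last joint's range is limited). The gripper opens to 94 mm and grips with 3 to 60 N. Pads are 16 mm wide; open, the fingers measure 119 mm over their backs; the gripper's body (75 mm by 177 mm) begins 78 mm behind the grasp point.
Start: joints at [-1.409, 0.3, 1.521, -0, 1.321, -0.067], TCP at [0.125, -0.536, 0.205] pointing down, gripper open.
Joint ranges: [-3.03, 3.03], [-0.79, 2.21], [0.23, 2.52], [-1.04, 4.18], [0, 3.07], [-2.55, 2.55]. Speed limits (rad/s): [2.22, 2.22, 2.57, 3.14, 3.14, 3.14].

### API

Orientations are given as [roll, pitch, yaw] about the fixed x, y, z axes, in that order (R = Rz(yaw) Ry(pitch) Rx(roll)).
In Python, from station import get_obs, cams, hand_in gives the robot as it stands. The module is installed in compiled form; this text tells all that it offers.
- The arm moves only by the tool step_arm, never from a script. Its argument "plan" is a list of rows, each an object with "grip": the closure, from -1 (fully open) to 1 (shut), so that 0 is half open; "slide": the shift along the tool's x, y, z in m, a list of three; "spin": the turn about the tool's y in degrees. A call has 1 to 20 rows; each row shifts and turns the commanded pose from where the row before left it, along the tool's axes as they then stand; what a row does not reach is not made up. A row lasts 1/12 s, in which the tool goes at most 41.7 mm and 7.16 degrees, less where a joint would pass 70% of its speed; a pose out of reach is approached as far as the arm can. A call is refused whole if a number of a shift passes 0.0417 or a number of a turn 7.16, either way. A call with a gripper value outside its range is refused whole. The fingers move at their own pace and stop on an object; "force" is the grip in N (left out, the last holds). Time passes only in rows, so rows that do not move let the fingers close. It gives the time, the measured TCP pose, the force and the opening at its end, in the units of the state.
- get_obs(): the state, without advancing time (a new reading comes with each control period).
- cams.camera(name): name is "scene" or "top" or "wrist"; returns the picture (384x512x3 uint8, blue, green, red); there is no depth.
- cams.calibration(name): a dict with "K" (3x3 intrinsics, pixels), "T" (4x4, takes a point from camera to world coordinates). Camera axes: x right, y up, looking along -z (the intrinsics and any distortion apply to the point x, -y, -z); pixel columns grow to the right and rows downward; lengths in m; the calibration is good to about 2 mm. A picture is of the moment at which its call begins: read the wrist's pose just before it. calibration takes no time and is no camera call; for the wrist camera it gives the pose at the moment of the call.
- hand_in(): hands the job in, once; it reports no verdict.
The state is a dict: "time_s": time; "qpos": joint angles; "joint_vel": joint speeds; "tau": joint torques, N m; "ee_pos": TCP position; "eef_rot": TCP orientation; "force": force on the tool from outside, world axes, zero at the start; "moment": the same for the moment, N m; "grip_width": finger opening in m.
Only numpy, scipy, OpenCV 4.12 (cv2) and the standard library are available. Lean on these libraries where they do the work, as an engineer would, in place of code of your own. Each camera call takes 0.05 s, during which the arm holds its last target.

### The job

Of the two bridge clamps on the lab bench, take the one that has the flat glass cell in it: turn its thumbscrew clockwise (seen from above) until it seats and will turn no further, then back it off a quarter turn so that the glass is not strained, and finish still gripping the screw's tab there. Do not turn the empty clamp's screw, and leave the beakers and the tube rack where they stand.

Things in the scene. Friction and masses are not known exactly. Their poses are not given: they have to be found in the camera images.
- cell_clamp: Clamp with the cell: fixed 110 x 110 x 12 mm base plate, two posts, and over its middle a level bridge bar (28 mm wide, 108 mm long along the clamp's y, top 70 mm up) with an upright thumbscrew. Under the bar lies the glass cell: two clear panes with a dark gasket frame between, 130 x 56 x 15 mm, long side along the clamp's x, jutting 10 mm past the base. Origin: centre of the underside, z up.
- cell_screw (a joint): Turn of that clamp's screw. 0 = seated (hard stop clockwise); grows anticlockwise from above, up to 7; quarter turn = 1.571. At 0 the tab lies along the clamp's x (along the cell, square to the bar), a quarter turn off in line with the bar. Starts at 1.9 to 3.6: more than one grasp. Stiff (0.06 N m), stays where left, does not rise or sink. Turned past the stop, a grip just slips or springs.
- cell_screw_grip (a point): Point on the screw's axis, 103 mm above the bench, where its head is best pinched from above. The head is a plain upright steel tab, 36 mm wide, 10 mm thick, 82 to 116 mm above the bench, on a round neck 16 mm across (74 to 84 mm). x along the tab's width, y through its thickness, z up; turns with the screw.
- empty_clamp: The other clamp: same shape and size, the same thumbscrew, but nothing under the bar. Not to be used. Origin: centre of the base's underside, z up.
- empty_screw_edge (a point): Point on the edge of the empty clamp's tab, 18 mm from its screw's axis, 103 mm above the bench. That tab is the same as the other's, at any angle, and must not be turned.
- beaker_big_mid (a point): Big glass beaker, 72 mm across, 95 mm high, loose, a bystander; this is its centre.
- beaker_small_mid (a point): Small glass beaker, 52 mm across, 65 mm high, loose, a bystander; this is its centre.
- tube_rack_mid (a point): Round white test tube rack, 150 mm across its foot, with glass tubes up to 135 mm high, loose, a bystander; this point is on its axis 60 mm up.

How it is judged:
On the way, in this order (a step that is already met when the one before it is completed fails the run):
1. the screw of the clamp with the cell is turned clockwise until it seats (value of joint cell_screw below 0.07 rad), for 0.1 s.
2. it is backed off a quarter turn and gripped there (value of joint cell_screw between 1.311 and 1.831 rad and contact force between the fingers and cell_screw above 3 N and distance between the grasp point and cell_screw_grip below 0.035 m), for 0.3 s.
At the end, for the whole second after the job is handed in: The screw stands a quarter turn (within 15 degrees) back from its seat, at rest, with the fingers still gripping its tab (more than 3 N of finger contact, grasp point within 35 mm of the tab's grip point) (all of step 2 and velocity of joint cell_screw between -0.1 and 0.1 rad/s); the arm keeps its last pose, push and grip.
It fails at once if the empty clamp's screw is turned (its tab's edge shifts more than 6 mm) (distance of empty_screw_edge from where it was at the start of the episode above 0.006 m).
It fails at once if a beaker or the tube rack is shifted or knocked (more than 20 mm) (distance of any of beaker_big_mid, beaker_small_mid, tube_rack_mid from where it was at the start of the episode above 0.02 m).
It also fails if it takes over 64 s, if anything falls off the work surface, if the arm or the gripper's body presses on something with over 40 N, if the wrist force passes 120 N, or if a joint passes its speed limit or range.

## Working session

There is one attempt and no reset: what is moved stays moved. The work goes in short steps, Python scripts to look and compute and a tool call to move; the robot and the scene stay as the last step left them, time stands still between calls to the robot, and variables do not carry over. Pictures are saved under pics/ and viewed, and the job is handed in when it is done.

Besides the shell and the picture viewer there is one more tool, called after "Call:" as name(argument=value, ...), one argument or row to a line, values as JSON. step_arm: Moves the arm, as the interface text tells. Its arguments: {"type":"object","properties":{"plan":{"type":"array","items":{"type":"object","properties":{"grip":{"type":"number"},"slide":{"type":"array","items":{"type":"number"}},"spin":{"type":"number"}}}},"force":{"type":"number"}},"required":["plan"]}

```bash
mkdir -p pics
python3 - <<'E'
from station import get_obs,cams
import cv2,json
o=get_obs();print(o)
for n in("scene","top"):
    im=cams.camera(n);cv2.imwrite(f"pics/{n}0.png",im);c=cams.calibration(n);print(n,c)
print(cams.calibration("wrist"))
E
```

```text
{'time_s': 0.0, 'qpos': array([-1.40859853e+00,  3.00463279e-01,  1.52158774e+00, -2.66026436e-06,
        1.32067184e+00, -6.66096517e-02]), 'joint_vel': array([-1.87749008e-03,  1.11310114e-04, -4.33913799e-04, -1.02291050e-03,
       -6.44385348e-05, -8.39102525e-04]), 'tau': array([-1.50225183e-03, -5.31809664e+01, -3.52739096e+01,  7.07448344e-02,
        2.45594530e-02, -6.55714962e-05]), 'ee_pos': array([ 0.12469841, -0.53541223,  0.2048878 ]), 'eef_rot': array([-1.57072367e+00,  1.12786633e-03, -1.34198817e+00]), 'force': array([ 0.01405629, -0.07871692,  0.06697205]), 'moment': array([ 0.06816941,  0.01351193, -0.00659959]), 'grip_width': 0.09389139557174078}
scene {'K': array([[370.14285436,   0.        , 256.59721883],
       [  0.        , 370.14285436, 188.02453292],
       [  0.        ,   0.        ,   1.        ]]), 'T': array([[-0.31934917, -0.75456502,  0.57327806,  1.25403559],
       [ 0.94763284, -0.25246602,  0.19558351,  0.16820717],
       [-0.00284725,  0.60571655,  0.79567541,  0.95550772],
       [ 0.        ,  0.        ,  0.        ,  1.        ]])}
top {
[... 218 characters left out ...]
e-01,
         3.76383678e-01],
       [-9.99989975e-01,  4.47702773e-03, -7.60779283e-05,
        -2.97201494e-02],
       [ 8.05816857e-04,  1.96648589e-01,  9.80473703e-01,
         1.31970025e+00],
       [ 0.00000000e+00,  0.00000000e+00,  0.00000000e+00,
         1.00000000e+00]])}
{'K': array([[284.87158019,   0.        , 259.34593785],
       [  0.        , 284.87158019, 195.83826112],
       [  0.        ,   0.        ,   1.        ]]), 'T': array([[ 0.22583222,  0.93837897,  0.26161941,  0.20053382],
       [-0.97416562,  0.21783339,  0.05958161, -0.51829906],
       [-0.00107932, -0.26831608,  0.96333033,  0.3843559 ],
       [ 0.        ,  0.        ,  0.        ,  1.        ]])}
```

View pics/scene0.png

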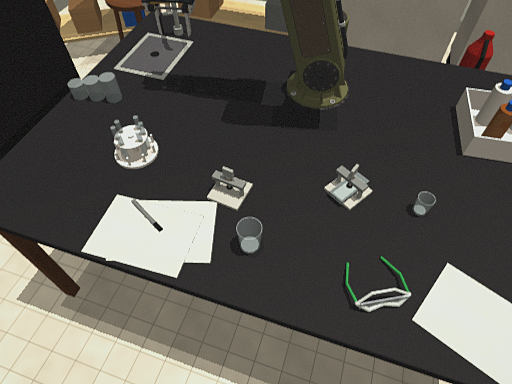

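View pics/top0.png

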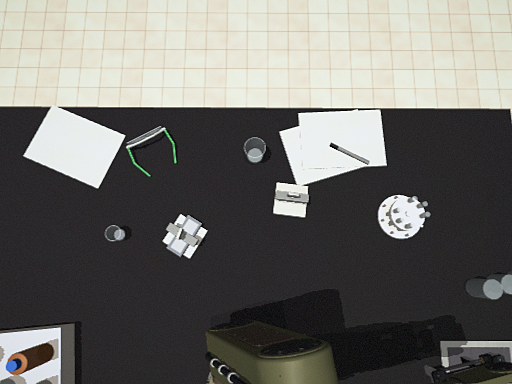

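The clamp at top (185,236) and scene (348,187) appears to hold the cell. The one at top (291,198) looks empty. I'll enlarge both.

Run:
```python
import cv2,numpy as np
t=cv2.imread("pics/top0.png");s=cv2.imread("pics/scene0.png")
a=cv2.resize(t[206:266,155:215],(590,590),interpolation=cv2.INTER_CUBIC)
cv2.imwrite("pics/ct.png",a)
b=cv2.resize(s[155:215,318:378],(590,590),interpolation=cv2.INTER_CUBIC)
cv2.imwrite("pics/cs.png",b)
c=cv2.resize(t[170:225,265:320],(400,400),interpolation=cv2.INTER_CUBIC)
d=cv2.resize(s[155:215,200:260],(400,400),interpolation=cv2.INTER_CUBIC)
cv2.imwrite("pics/ce.png",np.hstack([c,d]))
```

```text
(no output)
```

View pics/ct.png

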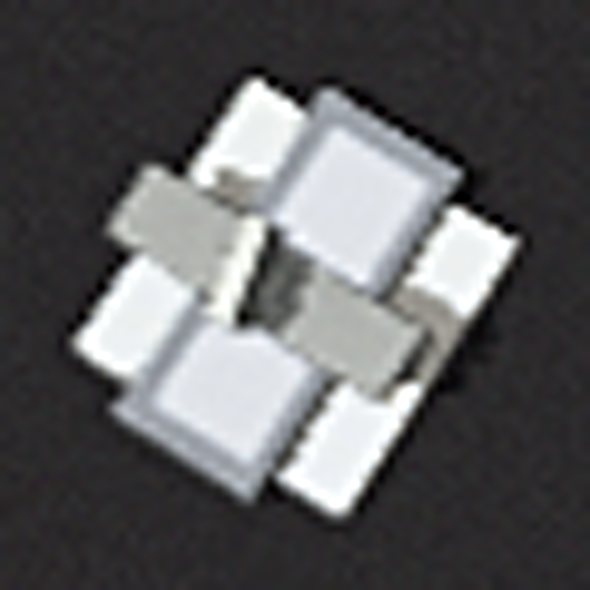

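View pics/cs.png

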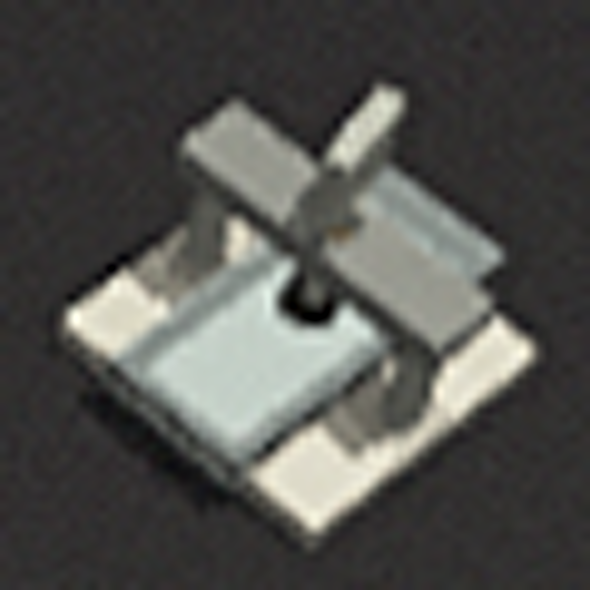

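View pics/ce.png

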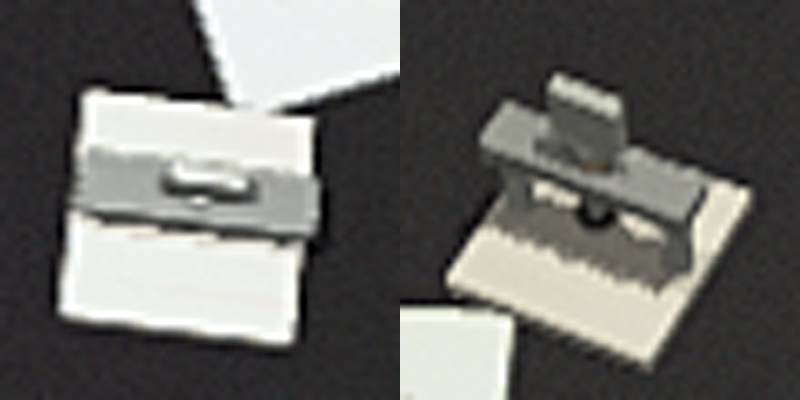

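```bash
cat > h.py <<'E'
import numpy as np
from station import cams
def ray(n,uv,cal=None):
    c=cal or cams.calibration(n);K,T=c["K"],c["T"]
    d=np.linalg.inv(K)@[uv[0],uv[1],1];d=np.array([d[0],-d[1],-d[2]])
    return T[:3,3],T[:3,:3]@d
def atz(n,uv,z,cal=None):
    o,d=ray(n,uv,cal);return (o+d*(z-o[2])/d[2])
def crop(u,v,s,u0,v0): return ((u+.5)/s-.5+u0,(v+.5)/s-.5+v0)
E
python3 - <<'E'
from h import *
s=590/60
def rep(n,name,pts,z,u0,v0,s=s):
    P=np.array([atz(n,crop(*p,s,u0,v0),z) for p in pts]);print(n,name,P[:,:2].round(4).tolist(),"mean",P[:,:2].mean(0).round(4))
    for i in range(len(P)-1):
        d=P[i+1]-P[i];print("   ",np.degrees(np.arctan2(d[1],d[0])).round(1),np.linalg.norm(d).round(4))
rep("top","base",[(255,75),(520,240),(345,520),(72,345)],.012,155,206)
rep("top","bar",[(152,165),(425,335),(375,398),(108,222)],.07,155,206)
rep("top","tab",[(258,225),(224,312)],.116,155,206)
rep("scene","base",[(65,322),(312,538),(538,350)],.012,318,155)
rep("scene","bar",[(238,98),(492,300),(438,352),(183,148)],.07,318,155)
rep("scene","tab",[(390,92),(328,172)],.116,318,155)
for n,u,v in(("big",255,150),("small",115,233),("rack",403,217)): print(n,atz("top",(u,v),.05)[:2])
print("empty",atz("top",crop(195,195,400/55,265,170),.07))
E
```

```text
top base [[0.5559, 0.2306], [0.4993, 0.1373], [0.4045, 0.1936], [0.4629, 0.289]] mean [0.4807 0.2126]
    -121.2 0.1091
    149.3 0.1103
    58.5 0.1118
top bar [[0.518, 0.2517], [0.4628, 0.16], [0.4424, 0.1755], [0.4992, 0.2652]] mean [0.4806 0.2131]
    -121.0 0.107
    142.7 0.0257
    57.6 0.1061
top tab [[0.4939, 0.2069], [0.4665, 0.2164]] mean [0.4802 0.2117]
    160.9 0.029
scene base [[0.5027, 0.1408], [0.5616, 0.232], [0.4654, 0.2885]] mean [0.5099 0.2204]
    57.1 0.1086
    149.6 0.1116
scene bar [[0.4424, 0.1757], [0.4989, 0.265], [0.5242, 0.2524], [0.4687, 0.1631]] mean [0.4836 0.214 ]
    57.6 0.1057
    -26.5 0.0283
    -121.9 0.1052
scene tab [[0.4675, 0.2187], [0.505, 0.2063]] mean [0.4862 0.2125]
    -18.3 0.0396
big [ 0.76905    -0.02176806]
small [0.48448145 0.43419441]
rack [ 0.54132746 -0.51092586]
empty [ 0.60508343 -0.14203444  0.07      ]
```

Call:
step_arm(
  plan=[
    {"grip": -1, "slide": [-0.031, 0, 0.0245], "spin": 0},
    {"grip": -1, "slide": [-0.031, 0, 0.0245], "spin": 0},
    {"grip": -1, "slide": [-0.031, 0, 0.0245], "spin": 0},
    {"grip": -1, "slide": [-0.031, 0, 0.0245], "spin": 0},
    {"grip": -1, "slide": [-0.031, 0, 0.0245], "spin": 0},
    {"grip": -1, "slide": [-0.031, 0, 0.0245], "spin": 0},
    {"grip": -1, "slide": [-0.031, 0, 0.0245], "spin": 0},
    {"grip": -1, "slide": [-0.031, 0, 0.0245], "spin": 0},
    {"grip": -1, "slide": [-0.031, 0, 0.0245], "spin": 0},
    {"grip": -1, "slide": [-0.031, 0, 0.0245], "spin": 0},
    {"grip": -1, "slide": [-0.031, 0, 0.0245], "spin": 0},
    {"grip": -1, "slide": [-0.031, 0, 0.0245], "spin": 0},
    {"grip": -1, "slide": [-0.031, 0, 0.0245], "spin": 0},
    {"grip": -1, "slide": [-0.031, 0, 0.0245], "spin": 0},
    {"grip": -1, "slide": [-0.031, 0, 0.0245], "spin": 0},
    {"grip": -1, "slide": [-0.031, 0, 0.0245], "spin": 0},
  ],
)

```text
time_s: 1.43
ee_pos: [0.3943, 0.0385, 0.2055]
eef_rot: [-1.571, -0.0, -1.342]
force: [1.0, -0.7, -0.4]
grip_width: 0.0938
```

Call:
step_arm(
  plan=[
    {"grip": -1, "spin": -7},
    {"grip": -1, "spin": -7},
    {"grip": -1, "spin": -7},
    {"grip": -1, "spin": -7},
    {"grip": -1, "spin": -7},
    {"grip": -1, "spin": -7},
    {"grip": -1, "spin": -7},
    {"grip": -1, "spin": -7},
    {"grip": -1, "spin": -7},
    {"grip": -1, "spin": -7},
    {"grip": -1, "spin": -7},
    {"grip": -1, "spin": -7},
    {"grip": -1, "spin": -7},
    {"grip": -1, "spin": -7},
    {"grip": -1, "spin": -7},
    {"grip": -1, "spin": -7},
    {"grip": -1, "spin": -7},
    {"grip": -1, "spin": -7},
    {"grip": -1, "spin": -7},
    {"grip": -1, "spin": -7},
  ],
)

```text
schema error: expected keys grip, slide, spin
```

Call:
step_arm(
  plan=[
    {"grip": -1, "slide": [-0.025, 0, 0.0205], "spin": 0},
    {"grip": -1, "slide": [-0.025, 0, 0.0205], "spin": 0},
    {"grip": -1, "slide": [-0.025, 0, 0.0205], "spin": 0},
    {"grip": -1, "slide": [-0.025, 0, 0.0205], "spin": 0},
    {"grip": -1, "slide": [-0.025, 0, 0.0205], "spin": 0},
    {"grip": -1, "slide": [-0.025, 0, 0.0205], "spin": 0},
    {"grip": -1, "slide": [0, 0, 0], "spin": -7},
    {"grip": -1, "slide": [0, 0, 0], "spin": -7},
    {"grip": -1, "slide": [0, 0, 0], "spin": -7},
    {"grip": -1, "slide": [0, 0, 0], "spin": -7},
    {"grip": -1, "slide": [0, 0, 0], "spin": -7},
    {"grip": -1, "slide": [0, 0, 0], "spin": -7},
    {"grip": -1, "slide": [0, 0, 0], "spin": -7},
    {"grip": -1, "slide": [0, 0, 0], "spin": -7},
    {"grip": -1, "slide": [0, 0, 0], "spin": -7},
    {"grip": -1, "slide": [0, 0, 0], "spin": -7},
    {"grip": -1, "slide": [0, 0, 0], "spin": -7},
    {"grip": -1, "slide": [0, 0, 0], "spin": -7},
    {"grip": -1, "slide": [0, 0, 0], "spin": -7},
    {"grip": -1, "slide": [0, 0, 0], "spin": -7},
  ],
)

```text
time_s: 3.1
ee_pos: [0.4796, 0.2103, 0.2051]
eef_rot: [-1.571, 0.001, 0.375]
force: [0.7, -0.3, 0.1]
grip_width: 0.0938
```

Call:
step_arm(
  plan=[
    {"grip": -1, "slide": [0, 0, 0], "spin": -7},
    {"grip": -1, "slide": [0, 0, 0], "spin": -7},
    {"grip": -1, "slide": [0, 0, 0], "spin": -7},
    {"grip": -1, "slide": [0, 0, 0], "spin": -7},
    {"grip": -1, "slide": [0, 0, 0], "spin": -7},
    {"grip": -1, "slide": [0, 0, 0], "spin": -7},
    {"grip": -1, "slide": [0, 0, 0], "spin": -7},
    {"grip": -1, "slide": [0, 0, 0], "spin": 0},
    {"grip": -1, "slide": [0, 0, 0], "spin": 0},
  ],
)

```text
time_s: 3.85
ee_pos: [0.4797, 0.2103, 0.2053]
eef_rot: [-1.57, 0.0, 1.22]
force: [0.2, -0.4, -0.3]
grip_width: 0.0942
```

Run:
```python
from station import get_obs,cams
from h import *
import cv2
o=get_obs();print(o['ee_pos'],o['eef_rot'],o['qpos'])
c=cams.calibration("wrist");im=cams.camera("wrist")
np.savez("w1.npz",**c);cv2.imwrite("pics/w1r.png",im)
cv2.imwrite("pics/w1.png",cv2.resize(im,(800,600),interpolation=cv2.INTER_CUBIC))
```

```text
[0.47970863 0.21029847 0.20525712] [-1.57048324e+00  2.40209513e-04  1.21973360e+00] [ 3.43213725e-01  2.41905581e-01  1.59503043e+00  1.62859430e-05
  1.30505095e+00 -8.76524119e-01]
```

View pics/w1.png

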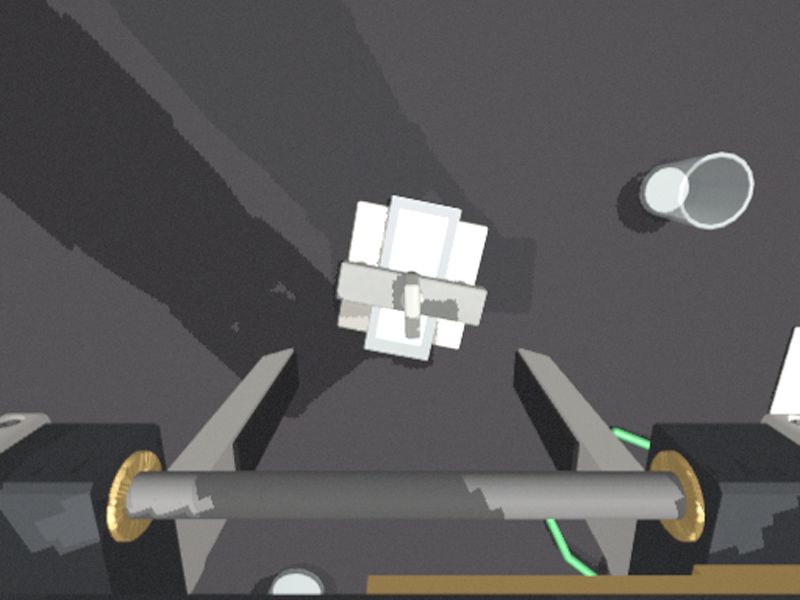

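The wrist view shows the clamp and cell at about (415,290), with the tab at (412,300). The tab lies nearly square to the jaw direction. I'll enlarge it to measure.

Run:
```python
import cv2
im=cv2.imread("pics/w1r.png")
cv2.imwrite("pics/w1c.png",cv2.resize(im[160:235,210:315],None,fx=7,fy=7,interpolation=cv2.INTER_CUBIC))
```

```text
(no output)
```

View pics/w1c.png

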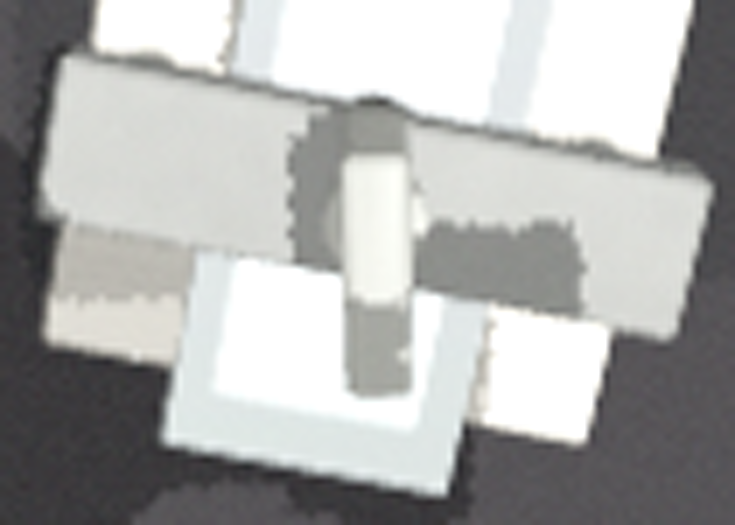

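Run:
```python
from h import *
c=dict(np.load("w1.npz"))
def rep(name,pts,z):
    P=np.array([atz("wrist",crop(*p,7,210,160),z,c) for p in pts])
    e=[P[1]-P[0],P[2]-P[1],P[2]-P[3],P[3]-P[0]]
    print(name,P[:,:2].mean(0).round(4),[(round(float(np.degrees(np.arctan2(d[1],d[0]))),1),round(float(np.linalg.norm(d)),4)) for d in e])
rep("tab",[(345,155),(408,153),(412,303),(348,303)],.116)
rep("bar",[(65,52),(712,183),(675,342),(42,215)],.07)
```

```text
tab [0.4743 0.2161] [(71.7, 0.0087), (-18.2, 0.0216), (69.8, 0.009), (-19.1, 0.0214)]
bar [0.4812 0.2139] [(58.2, 0.1063), (-30.2, 0.0275), (58.0, 0.1064), (-30.3, 0.0272)]
```

Call:
step_arm(
  plan=[
    {"grip": -1, "slide": [0.003, 0.02, 0], "spin": -1},
    {"grip": -1, "slide": [0, 0.02, 0], "spin": 0},
    {"grip": -1, "slide": [0, 0.02, 0], "spin": 0},
    {"grip": -1, "slide": [0, 0.02, 0], "spin": 0},
    {"grip": -1, "slide": [0, 0.02, 0], "spin": 0},
    {"grip": -1, "slide": [0, 0.018, 0], "spin": 0},
    {"grip": -1, "slide": [0, 0, 0], "spin": 0},
    {"grip": 1, "slide": [0, 0, 0], "spin": 0},
    {"grip": 1, "slide": [0, 0, 0], "spin": 0},
    {"grip": 1, "slide": [0, 0, 0], "spin": 0},
    {"grip": 1, "slide": [0, 0, 0], "spin": 0},
    {"grip": 1, "slide": [0, 0, 0], "spin": 0},
    {"grip": 1, "slide": [0, 0, 0], "spin": 0},
    {"grip": 1, "slide": [0, 0, 0], "spin": 0},
    {"grip": 1, "slide": [0, 0, 0], "spin": 0},
  ],
  force=25,
)

```text
time_s: 5.15
ee_pos: [0.4809, 0.2131, 0.0876]
eef_rot: [-1.571, -0.0, 1.241]
force: [0.4, -0.1, 0.3]
grip_width: 0.0442
```

```bash
cat > st.py <<'E'
from station import get_obs
import numpy as np
o=get_obs();print(o['time_s'],o['ee_pos'].round(4),np.degrees(o['eef_rot']).round(1),o['force'].round(1),o['moment'].round(2),o['grip_width'].round(4),np.degrees(o['qpos']).round(1))
E
python3 st.py
```

```text
Traceback (most recent call last):
  File "st.py", line 3, in <module>
    o=get_obs();print(o['time_s'],o['ee_pos'].round(4),np.degrees(o['eef_rot']).round(1),o['force'].round(1),o['moment'].round(2),o['grip_width'].round(4),np.degrees(o['qpos']).round(1))
                                                                                                                                  ^^^^^^^^^^^^^^^^^^^^^
AttributeError: 'float' object has no attribute 'round'
```

Still closing; I'll hold until it reaches 10 mm.

Call:
step_arm(
  plan=[
    {"grip": 1, "slide": [0, 0, 0], "spin": 0},
    {"grip": 1, "slide": [0, 0, 0], "spin": 0},
    {"grip": 1, "slide": [0, 0, 0], "spin": 0},
    {"grip": 1, "slide": [0, 0, 0], "spin": 0},
    {"grip": 1, "slide": [0, 0, 0], "spin": 0},
    {"grip": 1, "slide": [0, 0, 0], "spin": 0},
    {"grip": 1, "slide": [0, 0, 0], "spin": 0},
    {"grip": 1, "slide": [0, 0, 0], "spin": 0},
    {"grip": 1, "slide": [0, 0, 0], "spin": 0},
  ],
)

```text
time_s: 5.9
ee_pos: [0.4811, 0.2139, 0.0875]
eef_rot: [-1.571, -0.002, 1.241]
force: [1.9, 5.4, -2.7]
grip_width: 0.0101
```

```bash
sed -i "s/o\['grip_width'\].round(4)/round(float(o['grip_width']),4)/" st.py
python3 st.py
```

```text
5.9 [0.4811 0.2139 0.0875] [-90.   -0.1  71.1] [ 1.9  5.4 -2.7] [ 1.22 -0.56  0.06] 0.0101 [ 20.   21.6  98.1   0.1  60.2 -51.2]
```

Call:
step_arm(
  plan=[
    {"grip": 1, "slide": [0.001, 0, 0], "spin": 3},
    {"grip": 1, "slide": [0, 0, 0], "spin": 7},
    {"grip": 1, "slide": [0, 0, 0], "spin": 7},
    {"grip": 1, "slide": [0, 0, 0], "spin": 7},
    {"grip": 1, "slide": [0, 0, 0], "spin": 7},
    {"grip": 1, "slide": [0, 0, 0], "spin": 7},
    {"grip": 1, "slide": [0, 0, 0], "spin": 7},
    {"grip": 1, "slide": [0, 0, 0], "spin": 7},
    {"grip": 1, "slide": [0, 0, 0], "spin": 7},
    {"grip": 1, "slide": [0, 0, 0], "spin": 7},
    {"grip": 1, "slide": [0, 0, 0], "spin": 7},
    {"grip": 1, "slide": [0, 0, 0], "spin": 7},
    {"grip": 1, "slide": [0, 0, 0], "spin": 7},
    {"grip": 1, "slide": [0, 0, 0], "spin": 7},
    {"grip": 1, "slide": [0, 0, 0], "spin": 7},
    {"grip": 1, "slide": [0, 0, 0], "spin": 7},
    {"grip": 1, "slide": [0, 0, 0], "spin": 7},
    {"grip": 1, "slide": [0, 0, 0], "spin": 7},
    {"grip": 1, "slide": [0, 0, 0], "spin": 7},
    {"grip": 1, "slide": [0, 0, 0], "spin": 0},
  ],
)

```text
time_s: 7.57
ee_pos: [0.4822, 0.2141, 0.0875]
eef_rot: [-1.568, -0.001, -1.019]
force: [8.9, 0.7, -4.1]
grip_width: 0.0102
```

```bash
python3 st.py
```

```text
7.5667 [0.4822 0.2141 0.0875] [-89.9  -0.1 -58.4] [ 8.9  0.7 -4.1] [ 0.1  -1.58 -0.05] 0.0102 [20.  21.7 97.9 -0.  60.2 78.4]
```

Call:
step_arm(
  plan=[
    {"grip": -0.6, "slide": [0, 0, 0], "spin": 0},
    {"grip": -0.6, "slide": [0, 0, 0], "spin": 0},
    {"grip": -0.6, "slide": [0, 0, 0], "spin": 0},
    {"grip": -0.6, "slide": [0, 0, 0], "spin": 0},
    {"grip": -0.6, "slide": [0, 0, 0], "spin": 0},
    {"grip": -0.6, "slide": [0, 0, 0], "spin": 0},
    {"grip": -0.6, "slide": [0, 0, 0], "spin": 0},
    {"grip": -0.6, "slide": [0, -0.03, 0], "spin": 0},
    {"grip": -0.6, "slide": [0, -0.03, 0], "spin": 0},
    {"grip": -0.6, "slide": [0, 0, 0], "spin": -7},
    {"grip": -0.6, "slide": [0, 0, 0], "spin": -7},
    {"grip": -0.6, "slide": [0, 0, 0], "spin": -7},
    {"grip": -0.6, "slide": [0, 0, 0], "spin": -7},
    {"grip": -0.6, "slide": [0, 0, 0], "spin": -7},
    {"grip": -0.6, "slide": [0, 0, 0], "spin": -7},
    {"grip": -0.6, "slide": [0, 0, 0], "spin": -7},
    {"grip": -0.6, "slide": [0, 0, 0], "spin": -7},
    {"grip": -0.6, "slide": [0, 0, 0], "spin": -7},
    {"grip": -0.6, "slide": [0, 0, 0], "spin": -7},
  ],
)

```text
time_s: 9.15
ee_pos: [0.4811, 0.2141, 0.1474]
eef_rot: [-1.571, 0.0, 0.217]
force: [-0.6, 0.1, -0.4]
grip_width: 0.0754
```

Call:
step_arm(
  plan=[
    {"grip": -0.6, "slide": [0, 0, 0], "spin": -7},
    {"grip": -0.6, "slide": [0, 0, 0], "spin": -7},
    {"grip": -0.6, "slide": [0, 0, 0], "spin": -7},
    {"grip": -0.6, "slide": [0, 0, 0], "spin": -7},
    {"grip": -0.6, "slide": [0, 0, 0], "spin": -7},
    {"grip": -0.6, "slide": [0, 0, 0], "spin": -7},
    {"grip": -0.6, "slide": [0, 0, 0], "spin": -7},
    {"grip": -0.6, "slide": [0, 0, 0], "spin": -7},
    {"grip": -0.6, "slide": [0, 0, 0], "spin": -7},
    {"grip": -0.6, "slide": [0, 0, 0], "spin": -7},
    {"grip": -0.6, "slide": [0, 0, 0], "spin": -7},
    {"grip": -0.6, "slide": [0, 0, 0], "spin": -7},
    {"grip": -0.6, "slide": [0, 0, 0], "spin": -7},
    {"grip": -0.6, "slide": [0, 0, 0], "spin": -7},
    {"grip": -0.6, "slide": [0, 0, 0], "spin": -7},
    {"grip": -0.6, "slide": [0, 0, 0], "spin": -5},
    {"grip": -0.6, "slide": [0, 0, 0], "spin": 0},
  ],
)

```text
time_s: 10.57
ee_pos: [0.4811, 0.2141, 0.1475]
eef_rot: [-1.571, 0.0, 2.135]
force: [-0.2, -0.9, -0.1]
grip_width: 0.0753
```

```bash
python3 st.py
python3 - <<'E'
from station import cams
import cv2,numpy as np
c=cams.calibration("wrist");im=cams.camera("wrist")
np.savez("w2.npz",**c);cv2.imwrite("pics/w2r.png",im)
cv2.imwrite("pics/w2.png",cv2.resize(im,(800,600),interpolation=cv2.INTER_CUBIC))
E
```

```text
10.5667 [0.4811 0.2141 0.1475] [-90.    0.  122.4] [-0.2 -0.9 -0.1] [ 0.06 -0.16 -0.04] 0.0753 [  20.    17.4   94.9   -0.    67.7 -102.3]
```

View pics/w2.png

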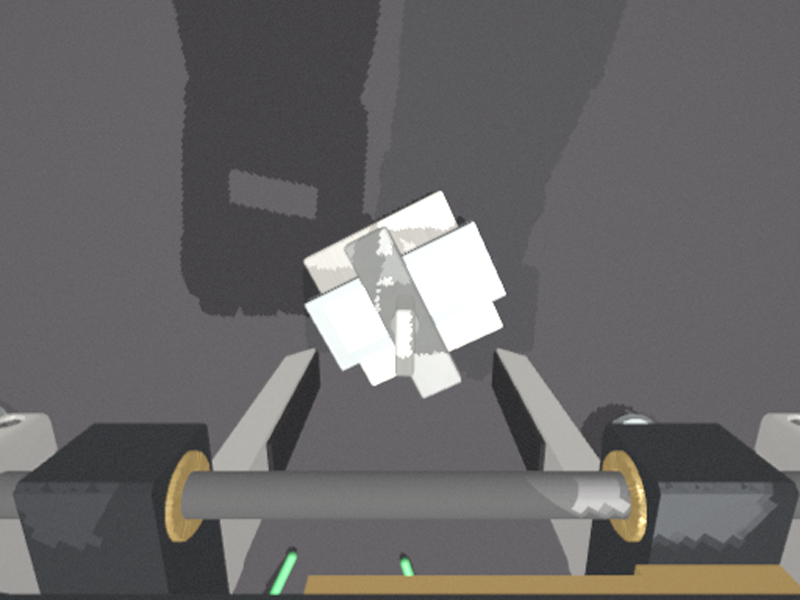

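The tab at (404,340) is vertical in the picture, so it turned with the gripper and lines up with the jaws. I'll regrasp.

Call:
step_arm(
  plan=[
    {"grip": -0.6, "slide": [0, 0.02, 0], "spin": 0},
    {"grip": -0.6, "slide": [0, 0.02, 0], "spin": 0},
    {"grip": -0.6, "slide": [0, 0.02, 0], "spin": 0},
    {"grip": 1, "slide": [0, 0, 0], "spin": 0},
    {"grip": 1, "slide": [0, 0, 0], "spin": 0},
    {"grip": 1, "slide": [0, 0, 0], "spin": 0},
    {"grip": 1, "slide": [0, 0, 0], "spin": 0},
    {"grip": 1, "slide": [0, 0, 0], "spin": 0},
    {"grip": 1, "slide": [0, 0, 0], "spin": 0},
    {"grip": 1, "slide": [0, 0, 0], "spin": 0},
    {"grip": 1, "slide": [0, 0, 0], "spin": 0},
    {"grip": 1, "slide": [0, 0, 0], "spin": 0},
    {"grip": 1, "slide": [0, 0, 0], "spin": 0},
    {"grip": 1, "slide": [0, 0, 0], "spin": 0},
    {"grip": 1, "slide": [0, 0, 0], "spin": 0},
    {"grip": 1, "slide": [0, 0, 0], "spin": 0},
    {"grip": 1, "slide": [0, 0, 0], "spin": 0},
    {"grip": 1, "slide": [0, 0, 0], "spin": 0},
    {"grip": 1, "slide": [0, 0, 0], "spin": 0},
  ],
  force=25,
)

```text
time_s: 12.2
ee_pos: [0.4814, 0.2137, 0.0875]
eef_rot: [-1.571, 0.001, 2.131]
force: [2.5, -5.4, 0.5]
grip_width: 0.0102
```

```bash
python3 st.py
```

```text
12.2 [0.4814 0.2137 0.0875] [-90.    0.  122.1] [ 2.5 -5.4  0.5] [-0.87 -0.59 -0.03] 0.0102 [  20.    21.7   98.    -0.    60.3 -102.1]
```

Call:
step_arm(
  plan=[
    {"grip": 1, "slide": [-0.0005, 0, 0], "spin": 2},
    {"grip": 1, "slide": [0, 0, 0], "spin": 6},
    {"grip": 1, "slide": [0, 0, 0], "spin": 6},
    {"grip": 1, "slide": [0, 0, 0], "spin": 6},
    {"grip": 1, "slide": [0, 0, 0], "spin": 6},
    {"grip": 1, "slide": [0, 0, 0], "spin": 6},
    {"grip": 1, "slide": [0, 0, 0], "spin": 6},
    {"grip": 1, "slide": [0, 0, 0], "spin": 6},
    {"grip": 1, "slide": [0, 0, 0], "spin": 6},
    {"grip": 1, "slide": [0, 0, 0], "spin": 4},
    {"grip": 1, "slide": [0, 0, 0], "spin": 2},
    {"grip": 1, "slide": [0, 0, 0], "spin": 0},
    {"grip": 1, "slide": [0, 0, 0], "spin": 0},
  ],
)

```text
time_s: 13.28
ee_pos: [0.4815, 0.2139, 0.0875]
eef_rot: [-1.571, -0.001, 1.155]
force: [0.6, 1.8, 0.5]
grip_width: 0.0102
```

```bash
python3 st.py
```

```text
13.2833 [0.4815 0.2139 0.0875] [-90.   -0.   66.2] [0.6 1.8 0.5] [ 0.38 -0.39 -0.09] 0.0102 [ 20.   21.7  98.    0.   60.3 -46.2]
```

Call:
step_arm(
  plan=[
    {"grip": 1, "slide": [0, 0, 0], "spin": 2},
    {"grip": 1, "slide": [0, 0, 0], "spin": 2},
    {"grip": 1, "slide": [0, 0, 0], "spin": 0},
    {"grip": 1, "slide": [0, 0, 0], "spin": 0},
  ],
)

```text
time_s: 13.62
ee_pos: [0.4815, 0.2139, 0.0875]
eef_rot: [-1.571, -0.001, 1.086]
force: [1.7, 3.0, -0.1]
grip_width: 0.0096
```

```bash
python3 st.py
```

```text
13.6167 [0.4815 0.2139 0.0875] [-90.   -0.   62.2] [ 1.7  3.  -0.1] [ 0.69 -0.39 -0.04] 0.0096 [ 20.   21.7  98.    0.   60.3 -42.3]
```

Call:
step_arm(
  plan=[
    {"grip": 1, "slide": [0, 0, 0], "spin": 2},
    {"grip": 1, "slide": [0, 0, 0], "spin": 2},
    {"grip": 1, "slide": [0, 0, 0], "spin": 0},
    {"grip": 1, "slide": [0, 0, 0], "spin": 0},
  ],
)

```text
time_s: 13.95
ee_pos: [0.4815, 0.2139, 0.0875]
eef_rot: [-1.571, -0.001, 1.017]
force: [1.5, 5.2, 0.2]
grip_width: 0.0096
```

```bash
python3 st.py
```

```text
13.95 [0.4815 0.2139 0.0875] [-90.   -0.   58.3] [1.5 5.2 0.2] [ 0.94 -0.48  0.28] 0.0096 [ 20.   21.7  98.    0.   60.3 -38.3]
```

Moment z jumped to +0.28 at about 58°, which suggests the stop. I'll press on a little to confirm.

Call:
step_arm(
  plan=[
    {"grip": 1, "slide": [0, 0, 0], "spin": 2},
    {"grip": 1, "slide": [0, 0, 0], "spin": 0},
    {"grip": 1, "slide": [0, 0, 0], "spin": 0},
  ],
  force=40,
)

```text
time_s: 14.2
ee_pos: [0.4815, 0.2139, 0.0875]
eef_rot: [-1.571, -0.0, 0.982]
force: [1.8, 6.7, 0.9]
grip_width: 0.0095
```

```bash
python3 st.py
```

```text
14.2 [0.4815 0.2139 0.0875] [-90.   -0.   56.3] [1.8 6.7 0.9] [ 1.04 -0.5   0.65] 0.0095 [ 20.   21.7  98.    0.   60.3 -36.3]
```

Call:
step_arm(
  plan=[
    {"grip": 1, "slide": [0, 0, 0], "spin": 2},
    {"grip": 1, "slide": [0, 0, 0], "spin": 0},
    {"grip": 1, "slide": [0, 0, 0], "spin": 0},
  ],
)

```text
time_s: 14.45
ee_pos: [0.4815, 0.2139, 0.0875]
eef_rot: [-1.571, -0.0, 0.947]
force: [2.1, 5.4, 0.4]
grip_width: 0.0102
```

```bash
python3 st.py
```

```text
14.45 [0.4815 0.2139 0.0875] [-90.   -0.   54.3] [2.1 5.4 0.4] [ 0.96 -0.48  0.77] 0.0102 [ 20.   21.7  98.    0.   60.3 -34.3]
```

The moment is 0.77 N m with the tool 4° past alignment, so the screw is firmly seated. I'll back off to yaw ≈ 149°.

Call:
step_arm(
  plan=[
    {"grip": 1, "slide": [0, 0, 0], "spin": -3},
    {"grip": 1, "slide": [0, 0, 0], "spin": -6},
    {"grip": 1, "slide": [0, 0, 0], "spin": -6},
    {"grip": 1, "slide": [0, 0, 0], "spin": -6},
    {"grip": 1, "slide": [0, 0, 0], "spin": -6},
    {"grip": 1, "slide": [0, 0, 0], "spin": -6},
    {"grip": 1, "slide": [0, 0, 0], "spin": -6},
    {"grip": 1, "slide": [0, 0, 0], "spin": -6},
    {"grip": 1, "slide": [0, 0, 0], "spin": -6},
    {"grip": 1, "slide": [0, 0, 0], "spin": -6},
    {"grip": 1, "slide": [0, 0, 0], "spin": -6},
    {"grip": 1, "slide": [0, 0, 0], "spin": -6},
    {"grip": 1, "slide": [0, 0, 0], "spin": -6},
    {"grip": 1, "slide": [0, 0, 0], "spin": -6},
    {"grip": 1, "slide": [0, 0, 0], "spin": -6},
    {"grip": 1, "slide": [0, 0, 0], "spin": -6},
    {"grip": 1, "slide": [0, 0, 0], "spin": -2},
    {"grip": 1, "slide": [0, 0, 0], "spin": 0},
    {"grip": 1, "slide": [0, 0, 0], "spin": 0},
  ],
)

```text
time_s: 16.03
ee_pos: [0.4815, 0.2135, 0.0875]
eef_rot: [-1.571, 0.0, 2.602]
force: [2.4, 1.0, 0.8]
grip_width: 0.0097
```

Call:
step_arm(
  plan=[
    {"grip": 1, "slide": [0, 0, 0], "spin": 0},
    {"grip": 1, "slide": [0, 0, 0], "spin": 0},
    {"grip": 1, "slide": [0, 0, 0], "spin": 0},
    {"grip": 1, "slide": [0, 0, 0], "spin": 0},
    {"grip": 1, "slide": [0, 0, 0], "spin": 0},
    {"grip": 1, "slide": [0, 0, 0], "spin": 0},
  ],
)

```text
time_s: 16.53
ee_pos: [0.4815, 0.2135, 0.0875]
eef_rot: [-1.571, 0.0, 2.602]
force: [3.3, -3.0, 1.6]
grip_width: 0.01
```

```bash
python3 st.py
python3 - <<'E'
from station import cams
import cv2,numpy as np
im=cams.camera("wrist");s=cams.camera("scene");t=cams.camera("top")
cv2.imwrite("pics/w3.png",np.hstack([cv2.resize(im[160:310,180:330],(400,400),interpolation=cv2.INTER_CUBIC),cv2.resize(s[125:225,300:400],(400,400),interpolation=cv2.INTER_CUBIC)]))
cv2.imwrite("pics/t3.png",t)
E
```

```text
16.5333 [0.4815 0.2135 0.0875] [-90.    0.  149.1] [ 3.3 -3.   1.6] [-0.35 -0.74  0.01] 0.01 [  19.9   21.7   98.    -0.    60.3 -129.2]
```

View pics/w3.png

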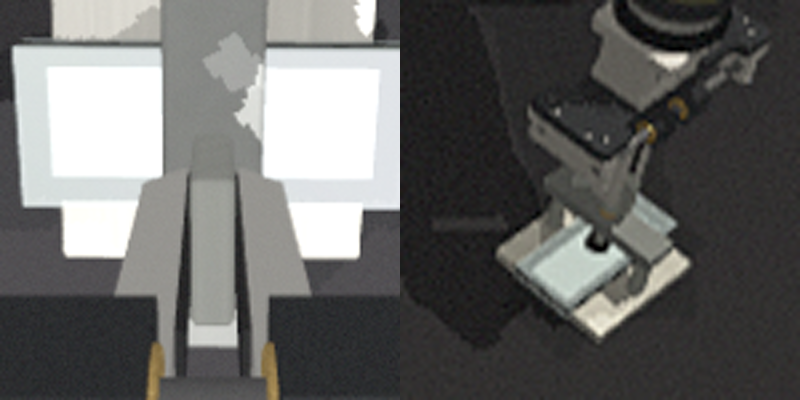

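View pics/t3.png

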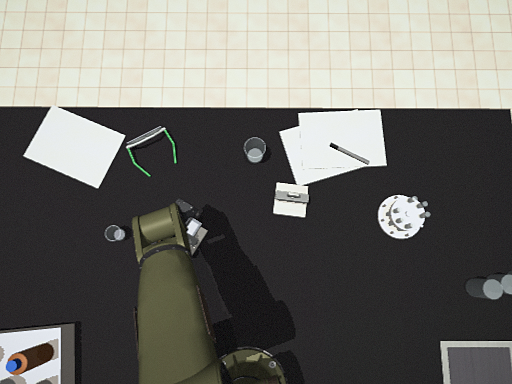

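In the wrist crop the tab (212,240) lies in line with the bar, between the fingers. The top view shows the beakers, rack and empty clamp where they were. I'll hand in.

```bash
python3 -c "
from station import hand_in
print(hand_in())"
```

```text
the job is handed in; nothing more can be done
None
```

I turned the thumbscrew of the clamp with the glass cell clockwise until it seated. It took two grasps: about 130° on the first, then about 64° to the stop on the second. I then backed it off a quarter turn, and the fingers are still gripping its tab. `hand_in()` reported no verdict.

- **Seating:** The twisting moment on the tool rose from about 0 to 0.77 N m as I turned the tool to about 4° past where the tab lines up with the cell. That is well above the screw's 0.06 N m stiffness, so I take it as the hard stop. I could not read the screw's angle directly.
- **Back-off:** The tool ended at a yaw of 149.1°. The seat was at about 58.3°, so the back-off is about 91°. The last wrist picture shows the tab in line with the bar.
- **Grip:** The fingers stand 10 mm apart, which is the tab's thickness, with a 40 N grip. The grasp point is about 3.5 mm above the tab's grip point.
- **Bystanders:** In the last top view, by eye, the beakers, the rack and the empty clamp were all where they started.

None of the checks failed or disagreed. The job was handed in at about 16.7 s of the 64 s allowed.

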